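Lift the short bench dog from the oiling tray with the tongs

TASK

The bench dogs in the tray have just been oiled and must not be touched by the gripper, so take the spring tongs out of their stand by the wooden grips, reach into the tray with them, close their jaws on the short dog and lift it out, leaving the three tall dogs standing where they are and the tin and the folded rule beside the work undisturbed. Finish while still holding: squeeze the tongs so that they keep the short dog upright and still above the tray, its underside a good 10 cm above the tray's rim, with nothing but the tongs touching it.

Things in the scene. Friction and masses are not known exactly. Their poses are not given: they have to be found in the camera images.
- tongs: Steel spring tongs, 133 mm high, 0.15 kg, standing jaws down in the stand: two arms 20 mm wide on a hinge pin at the top, sprung apart. Origin: midway between the lower ends of the jaws, arms apart; z up to the pin (128 mm above it), y the line along which the jaws close (one arm at +y, one at -y), x along the pin. They measure 86 mm over the open jaws.
- tongs_grip (a point): Midway between the dark wooden grip scales (one outside each arm, 23 mm wide along x), 94 mm above the tongs' lower end; head of the tongs 39 mm above it. Grip both scales from above, along y, at this height. Scales reach 15 mm above and below; over them the open tongs measure 48 mm at the lower edge, 41 mm at the upper; 36 mm, upright, with the short dog gripped.
- tongs_jaws (a point): Point midway between the open jaws, 11 mm above their lower end, 83 mm straight below tongs_grip, and so stays under the fingers. Jaws: rubber-lined upright V cups 30 mm wide along x, 22 mm high. Open gap: 62 mm at the cups' edges, 72 mm in their middles. About 0.3 of the finger force beyond 12 N reaches the jaws; 20 to 60 N at the fingers holds the dog well.
- tongs_arm (a joint): Angle by which the arms are squeezed together, rad: 0 fully apart, 0.24 with the short dog between the jaws, 0.40 fully shut; 0.1 narrows the jaw gap by 12 mm. The spring pushes back on each finger with roughly 6 to 13 N, 12 N at the dog, and reopens the tongs. Carry them open with a light squeeze: 0.03 to 0.08, scales about 44 to 46 mm apart at their lower edges.
- stand: Wooden stand, 60 mm high, foot 82 (x) by 140 (y) mm, fixed to the bench, with a pocket 38 (x) by 96 (y) mm, 48 mm deep, open at the top, its floor 12 mm above the bench. Origin: centre of its underside; z up. The tongs stand loose in the middle of the pocket, their y along its y.
- tray: Shallow aluminium tray, 230 (x) by 250 (y) mm, 34 mm high to its rim (37 mm over the rolled edge), walls and floor 3 mm thick, fixed to the bench. Origin: centre of its underside; z up. The four dogs stand in it about 110 mm apart along its y and about 96 mm apart along its x, so the tongs enter most easily with their jaws closing along the tray's y.
- short_dog: The short bench dog: plain wooden disc 42 mm in diameter and 22 mm high, standing on its flat face in the tray, 30 g. Origin: centre of its underside, z up.
- tall_dog_a: A tall bench dog: plain wooden cylinder 40 mm in diameter, 56 mm high, standing in the tray. Origin: centre of its underside.
- tall_dog_b: A tall bench dog: plain wooden cylinder 40 mm in diameter, 56 mm high, standing in the tray. Origin: centre of its underside.
- tall_dog_c: A tall bench dog: plain wooden cylinder 38 mm in diameter, 54 mm high, standing in the tray. Origin: centre of its underside.
- finish_tin: Closed round metal tin, 76 mm in diameter, 94 mm high, standing on the bench left of the work. Origin: centre of its underside.
- rule: Folded yellow rule, 203 by 16 by 13 mm, lying on the bench right of the work. Origin: centre of its underside.
Things that resemble listed ones, but are neither listed nor needed, are in the scene too. Several things have the shape of the short_dog; the one meant has the colours described above.

How it is judged:
On the way, in this order (a step that is already met when the one before it is completed fails the run):
1. the tongs are held in the gripper, lifted clear out of the stand's pocket (z of tongs in the frame of stand above 0.062 m and contact force between the fingers and tongs above 1 N), for 0.2 s.
2. the short dog hangs in the tongs' jaws, off the tray's floor (height (world z) of short_dog above 0.02 m and contact force between tongs and short_dog above 0.5 N and contact force between short_dog and tray below 0.05 N and contact force between the fingers and tongs above 1 N), for 0.3 s.
At the end, for the whole second after the job is handed in: Short dog held still in the tongs (over 0.5 N of jaw force, tongs in the fingers), underside over 12 cm above the bench, centre within the tray's outline, upright within 0.35 rad; touched by neither gripper nor tray; tongs off tray and stand; tall dogs within 12 mm of where they stood (height (world z) of short_dog above 0.12 m and x of short_dog in the frame of tray between -0.115 and 0.115 m and y of short_dog in the frame of tray between -0.125 and 0.125 m and angle between short_dog's own z axis and vertical below 0.35 rad and linear speed of short_dog below 0.03 m/s and contact force between tongs and short_dog above 0.5 N and contact force between the fingers and tongs above 1 N and contact force between each of the fingers, the arm and short_dog below 0.05 N and contact force between each of short_dog, tongs and tray below 0.05 N and contact force between tongs and stand below 0.05 N and distance of each of tall_dog_a, tall_dog_b, tall_dog_c from where it was at the start of the episode below 0.012 m); the arm keeps its last pose, push and grip.
It fails at once if the gripper or arm touches an oiled dog (contact force between any of the fingers, the arm and short_dog above 0.3 N or contact force between any of the fingers, the arm and tall_dog_a above 0.3 N or contact force between any of the fingers, the arm and tall_dog_b above 0.3 N or contact force between any of the fingers, the arm and tall_dog_c above 0.3 N).
It fails at once if a tall dog is knocked over or moved by more than 20 mm (distance of any of tall_dog_a, tall_dog_b, tall_dog_c from where it was at the start of the episode above 0.02 m or angle between any of tall_dog_a, tall_dog_b, tall_dog_c's own z axis and vertical above 0.5 rad).
It fails at once if the tin or the rule is moved by more than 30 mm (distance of any of finish_tin, rule from where it was at the start of the episode above 0.03 m).
It also fails if it takes over 48 s, if anything falls off the work surface, if the arm or the gripper's body presses on something with over 40 N, if the wrist force passes 120 N, or if a joint passes its speed limit or range.

ROBOT

A 7-joint arm with a two-finger parallel gripper is mounted at the origin on a cart in front of the work surface, level with it; the furniture and walls round the work are solid. World frame = base frame: x ahead of the robot, y to its left, z up, the work surface at z = 0. Lengths are in m, angles in rad, forces in N, time in s.
With the tool pointing down it reaches from about 0.425 to 0.925 m from the base axis. Payload 6.8 kg.
Tool frame: the origin (TCP) lies on the centre line of the jaws, within the pads' length; the fingertips stand 19 mm ahead of it and the grasp point (between the pads) is the TCP (bot.tcp_to_tips is the distance from the TCP to the fingertips, in m); x points along the fingers, y is the direction in which the jaws open and shut, and the axes are right-handed (so a half turn about x gives the same grasp; the last joint's range is limited). The gripper opens to 85 mm and grips with 20 to 120 N. Pads are 22 mm wide; open, the fingers measure 114 mm over their backs; the gripper's body (76 mm by 85 mm) begins 54 mm behind the grasp point. The pads swing forward as they close: fully open they stand 13 mm farther back than shut.
Start: joints at [1.212, 0.477, 0.022, 1.555, -0.011, 1.109, -0.083], TCP at [0.168, -0.654, 0.25] pointing down, gripper open.
Joint ranges: [-2.96, 2.96], [-0.34, 2.1], [-1.41, 1.46], [0.24, 2.44], [-1.37, 4.51], [0.17, 1.92], [-2.96, 2.96]. Speed limits (rad/s): [2.39, 2.39, 3.14, 3.14, 3.14, 3.14, 3.14].

INTERFACE

Orientations are given as a unit quaternion [w, x, y, z].
In Python, from station import status, eyes, bot gives the robot as it stands.
- The arm moves only by the tool apply_moves, never from a script. Its arguments are lists of equal length, an entry for each row: "travel": the shift along the tool's x, y, z in cm, a list of three; "turn": the turn, a rotation vector about the tool's x, y, z in rad, a list of three; "grip": the closure, from 0 (fully open) to 1 (shut). In form: {"travel": [[tx, ty, tz], ...], "turn": [[wx, wy, wz], ...], "grip": [grip, ...]}. A call has 1 to 8 rows; each row shifts and turns the pose as measured when the row begins, along the tool's axes as they then stand; what a row does not reach is not made up. A row lasts 1/12 s, in which the tool goes at most 41.7 mm and 7.16 degrees, less where a joint would pass 70% of its speed; a pose out of reach is approached as far as the arm can. A call is refused whole if a number of a shift passes 4.17 or a number of a turn 0.125, either way. A call with a gripper value outside its range is refused whole. The fingers move at their own pace and stop on an object; "newtons" is the grip in N (left out, the last holds). Time passes only in rows, so rows that do not move let the fingers close. It gives the time, the measured TCP pose, the force and the opening at its end, in the units of the state.
- status.get_obs(): the state, without advancing time (a new reading comes with each control period).
- eyes.read_camera(name): name is "scene" or "top" or "wrist"; returns the picture (384x512x3 uint8, red, green, blue); there is no depth.
- eyes.calibration(name): a dict with "intrinsics" (3x3 intrinsics, pixels), "xyz" and "attitude" of the camera in the world; the wrist camera has in their place "T_tool_cam" (4x4, takes a point from camera to tool coordinates, whose origin is the TCP and whose axes are the tool frame's). Camera axes: x right, y down, z forward; pixel columns grow to the right and rows downward; lengths in m; the calibration is good to about 2 mm. A picture is of the moment at which its call begins: read the wrist's pose just before it. calibration takes no time and is no camera call.
- bot.hand_in(): hands the job in, once; it reports no verdict.
Trained networks look in the newest picture that a camera, given by its name, has taken for a name from the list of things; names that differ only in an ending like _2 or _b are one class to them, and where a whole thing is asked for, a point or a joint stands for the part that bears it (a point fixed in the world has none). Each returns a list of dicts, best first, with "score" (0 to 1); they miss things now and then, are a little off and sometimes report something else, mostly with a low value. They report only what shows in the picture. A call takes as long as a camera call. They do not tell look-alikes from the thing itself.
- eyes.masks_of(thing, camera): "region" (384x512 bool, what is visible of it) and "rect" ([left, top, right, bottom] in pixels, round what is visible of it).
The state is a dict: "t": time; "q": joint angles; "joint_vel": joint speeds; "joint_torque": joint torques, N m; "eef_pos": TCP position; "tool_rot": TCP orientation; "contact_force": force on the tool from outside, world axes, zero at the start; "torque": the same for the moment, N m; "gripper_width": opening from 0.0 (shut) to 1.0 (fully open).
Only numpy, scipy, OpenCV 4.12 (cv2) and the standard library are available. Lean on these libraries where they do the work, as an engineer would, in place of code of your own. Each camera call takes 0.05 s, during which the arm holds its last target. There are 200 camera calls.

## Working session

There is one attempt and no reset: what is moved stays moved. The work goes in short steps, Python scripts to look and compute and a tool call to move; the robot and the scene stay as the last step left them, time stands still between calls to the robot, and variables do not carry over. Pictures are saved under pics/ and viewed, about 8 in all and at most 12, crops included, and the job is handed in when it is done.

Besides the shell and the picture viewer there is one more tool, called after ">>>" as a command line: name --argument value ..., lists and objects as JSON in quotes. apply_moves: Moves the arm, as the interface text tells. Its arguments: {"type":"object","properties":{"travel":{"type":"array"},"turn":{"type":"array"},"grip":{"type":"array"},"newtons":{"type":"number"}},"required":["travel","turn","grip"]}

```bash
mkdir -p pics; ls; python3 - <<'E'
from station import status,eyes,bot
import cv2,numpy as np
o=status.get_obs();print({k:np.round(v,3) for k,v in o.items()},bot.tcp_to_tips)
a=eyes.read_camera("scene");b=eyes.read_camera("top")
for n in("scene","top"):print(n,eyes.calibration(n))
print(eyes.calibration("wrist"))
cv2.imwrite("pics/scene1.png",a[:,:,::-1]);cv2.imwrite("pics/top1.png",cv2.resize(b,(800,600),interpolation=cv2.INTER_CUBIC)[:,:,::-1])
for cam in("top","scene"):
  for t in["tongs","tongs_grip","stand","tray","short_dog","tall_dog_a","finish_tin","rule"]:
    print(cam,t,[(round(float(d["score"]),2),[int(x) for x in d["rect"]]) for d in eyes.masks_of(t,cam)])
E
```

```text
pics
{'t': np.float64(0.0), 'q': array([ 1.212,  0.478,  0.022,  1.556, -0.011,  1.109, -0.083]), 'joint_vel': array([ 0.003, -0.001,  0.002, -0.001, -0.001,  0.002,  0.   ]), 'joint_torque': array([-1.0000e-03, -5.9645e+01,  1.6070e+00, -2.8120e+01,  1.2000e-02,
        9.0000e-03,  0.0000e+00]), 'eef_pos': array([ 0.167, -0.653,  0.249]), 'tool_rot': array([-0.088, -0.701, -0.089,  0.702]), 'contact_force': array([-0.515,  0.294,  0.033]), 'torque': array([ 0.021, -0.001,  0.02 ]), 'gripper_width': np.float64(1.0)} 0.019
scene {'intrinsics': array([[473.92732257,   0.        , 252.69515909],
       [  0.        , 473.92732257, 191.8297998 ],
       [  0.        ,   0.        ,   1.        ]]), 'xyz': array([-0.51562013,  0.76416989,  0.99048519]), 'attitude': array([ 0.21798977, -0.39749444,  0.78855112, -0.4155307 ])}
top {'intrinsics': array([[385.35262656,   0.        , 252.74431643],
       [  0.        , 385.35262656, 185.43828172],
       [  0.        ,   0.        ,   1.        ]]), 'xyz': array([0.34926931, 0.02410732, 1.44839487]), 'attitude': array([-0.04427408,  0.711993
[... 826 characters left out ...]
7, 177, 313, 204]), (0.56, [205, 165, 220, 178])]
top finish_tin [(0.84, [114, 155, 148, 178])]
top rule [(0.5, [346, 145, 390, 186]), (0.47, [207, 190, 217, 205])]
scene tongs [(0.54, [288, 168, 303, 197]), (0.4, [201, 205, 217, 227])]
scene tongs_grip [(0.61, [287, 166, 304, 192])]
scene stand [(0.72, [112, 231, 136, 268]), (0.57, [272, 179, 316, 214])]
scene tray [(0.75, [153, 200, 254, 268]), (0.37, [174, 219, 189, 241])]
scene short_dog [(0.6, [270, 226, 283, 236])]
scene tall_dog_a [(0.7, [178, 220, 187, 244]), (0.62, [190, 234, 207, 257]), (0.51, [201, 205, 214, 226]), (0.3, [274, 180, 313, 212])]
scene finish_tin [(0.6, [112, 231, 138, 268])]
scene rule [(0.73, [302, 162, 353, 168])]
```

View pics/top1.png

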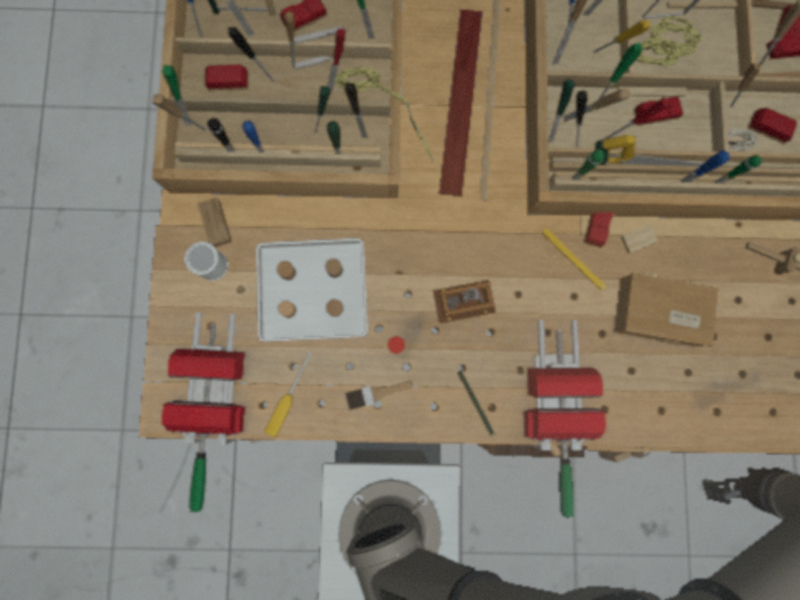

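View pics/scene1.png

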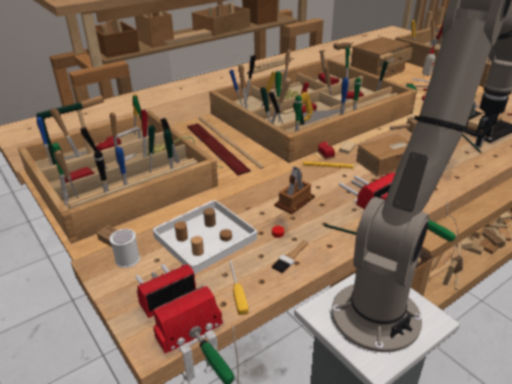

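```bash
cat > h.py <<'E'
from station import status,eyes,bot
import cv2,numpy as np
from scipy.spatial.transform import Rotation as R
def rot(q): return R.from_quat(np.roll(q,-1)).as_matrix()
def cam(n):
    c=eyes.calibration(n)
    if n=="wrist":
        o=status.get_obs();T=np.eye(4);T[:3,:3]=rot(o["tool_rot"]);T[:3,3]=o["eef_pos"];T=T@c["T_tool_cam"]
        return c["intrinsics"],T[:3,:3],T[:3,3]
    return c["intrinsics"],rot(c["attitude"]),c["xyz"]
def unproj(C,uv,z):
    K,Rm,p=C;uv=np.atleast_2d(uv).astype(float)
    d=(Rm@np.linalg.inv(K)@np.c_[uv,np.ones(len(uv))].T).T
    return p+d*((z-p[2])/d[:,2])[:,None]
def proj(C,X):
    K,Rm,p=C;c=(np.atleast_2d(X)-p)@Rm;u=c@K.T
    return u[:,:2]/u[:,2:]
E
python3 - <<'E'
from h import *
np.set_printoptions(precision=3,suppress=True)
T=cam("top");S=cam("scene");s=.64
P={}
for n,uv,z in[("d1",(287,270),.056),("d2",(334,267),.056),("d3",(287,309),.056),("d4",(335,307),.025),("red",(396,344),.022),("c1",(257,243),.034),("c2",(364,239),.034),("c3",(367,337),.034),("c4",(260,340),.034),("tin",(207,258),.094),("rule1",(546,232),.01),("rule2",(603,287),.01),("s1",(434,292),.06),("s2",(490,282),.06),("s3",(496,311),.06),("s4",(440,321),.06),("head",(466,297),.145)]:
    X=unproj(T,np.array(uv)*s,z);print(n,X[0],proj(S,X)[0])
E
```

```text
d1 [0.594 0.252 0.056] [181.723 225.118]
d2 [0.603 0.143 0.056] [209.304 211.448]
d3 [0.502 0.248 0.056] [197.42 239.34]
d4 [0.512 0.14  0.025] [225.455 232.126]
red [ 0.428 -0.006  0.022] [277.196 228.87 ]
c1 [0.661 0.33  0.034] [151.061 229.108]
c2 [0.677 0.075 0.034] [215.05  199.662]
c3 [0.442 0.062 0.034] [257.699 231.738]
c4 [0.43  0.312 0.034] [191.854 265.984]
tin [0.611 0.429 0.094] [125.984 234.199]
rule1 [ 0.71  -0.371  0.01 ] [304.102 162.629]
rule2 [ 0.576 -0.508  0.01 ] [352.105 165.599]
s1 [ 0.548 -0.092  0.06 ] [275.045 193.795]
s2 [ 0.575 -0.223  0.06 ] [298.755 178.328]
s3 [ 0.507 -0.237  0.06 ] [314.138 185.211]
s4 [ 0.481 -0.107  0.06 ] [290.722 201.254]
head [ 0.526 -0.155  0.145] [293.842 169.797]
```

```bash
cat >> h.py <<'E'
def go(p,yaw,n=None):
    """rows to reach TCP p with tool down, tool y along world direction yaw (mod pi)"""
    np.set_printoptions(precision=3,suppress=True)
    o=status.get_obs();Rm=rot(o["tool_rot"]);x=np.array([0,0,-1.])
    best=None
    for a in(yaw,yaw+np.pi):
        y=np.array([np.cos(a),np.sin(a),0]);G=np.c_[x,y,np.cross(x,y)]
        v=R.from_matrix(Rm.T@G).as_rotvec()
        if best is None or np.linalg.norm(v)<np.linalg.norm(best): best=v
    d=Rm.T@(np.array(p)-o["eef_pos"])*100
    print("t",round(float(o["t"]),2),"pos",o["eef_pos"],"w",round(float(o["gripper_width"]),3),"q7",o["q"][6],"F",o["contact_force"]);print("tool axes\n",Rm);print("travel cm",d,"rows",np.linalg.norm(d)/4.17,"turn",best,"rows",np.linalg.norm(best)/.125)
E
python3 -c "
from h import *
go([.528,-.165,.31],np.pi/2+.2)"
```

```text
t 0.9 pos [ 0.167 -0.654  0.25 ] w 0.999 q7 -0.08309822005813797 F [-0.027  0.155 -0.705]
tool axes
 [[ 0.     0.248 -0.969]
 [-0.    -0.969 -0.248]
 [-1.     0.     0.   ]]
travel cm [ -5.971 -38.417 -47.054] rows 14.637254765467457 turn [ 0.051  0.    -0.   ] rows 0.40596456849127355
```

>>> apply_moves --travel '[[-0.8,-2.5,-3.1],[-0.8,-2.5,-3.1],[-0.8,-2.5,-3.1],[-0.8,-2.5,-3.1],[-0.8,-2.5,-3.1],[-0.5,-2.5,-3.1],[-0.5,-2.5,-3.1],[-0.5,-2.5,-3.1]]' --turn '[[0,0,0],[0,0,0],[0,0,0],[0,0,0],[0,0,0],[0,0,0],[0,0,0],[0,0,0]]' --grip '[0,0,0,0,0,0,0,0]'

```text
t: 1.57
eef_pos: [0.3565, -0.3978, 0.3043]
tool_rot: [-0.082, -0.7, -0.08, 0.704]
contact_force: [0.8, -0.6, 0.2]
gripper_width: 0.994
```

>>> apply_moves --travel '[[-0.2,-2.5,-3.1],[-0.2,-2.5,-3.1],[-0.2,-2.5,-3.1],[-0.2,-2.5,-3.1],[-0.2,-2.5,-3.1],[-0.2,-2.5,-3.1]]' --turn '[[0.01,0,0],[0.01,0,0],[0.01,0,0],[0.01,0,0],[0.01,0,0],[0,0,0]]' --grip '[0,0,0,0,0,0]'

```text
t: 2.07
eef_pos: [0.5132, -0.2036, 0.3189]
tool_rot: [-0.065, -0.704, -0.059, 0.705]
contact_force: [0.3, -0.4, 0.1]
gripper_width: 1.0
```

```bash
python3 -c "
from h import *
go([.528,-.165,.31],np.pi/2+.2)"
```

```text
t 2.07 pos [ 0.513 -0.204  0.319] w 1.0 q7 -1.1983985386921754 F [ 0.276 -0.408  0.078]
tool axes
 [[ 0.     0.176 -0.984]
 [-0.008 -0.984 -0.176]
 [-1.     0.008  0.001]]
travel cm [ 0.86  -3.549 -2.133] rows 1.014153321270696 turn [-0.023  0.001 -0.008] rows 0.19831879488378493
```

>>> apply_moves --travel '[[0.4,-1.8,-1.1],[0.4,-1.8,-1.1],[0,0,0]]' --turn '[[-0.02,0,0],[0,0,-0.008],[0,0,0]]' --grip '[0,0,0]'

```text
t: 2.32
eef_pos: [0.5351, -0.1515, 0.312]
tool_rot: [0.074, 0.705, 0.076, -0.701]
contact_force: [-0.4, 0.3, 0.8]
gripper_width: 1.0
```

```bash
python3 - <<'E'
from h import *
go([.528,-.165,.31],np.pi/2+.2)
W=cam("wrist");a=eyes.read_camera("wrist")
for t in["tongs","tongs_grip","stand"]:
  for d in eyes.masks_of(t,"wrist"): print(t,round(float(d["score"]),2),d["rect"])
cv2.imwrite("pics/w1.png",a[:,:,::-1])
for z in(.106,.145,.06):print(z,proj(W,[.528,-.165,z]))
print(W[2])
E
```

```text
t 2.32 pos [ 0.535 -0.151  0.312] w 1.0 q7 -1.2642552731948677 F [-0.389  0.338  0.788]
tool axes
 [[ 0.004  0.211 -0.978]
 [ 0.004 -0.978 -0.211]
 [-1.    -0.003 -0.005]]
travel cm [0.187 1.176 0.976] rows 0.36919187679947024 turn [ 0.012 -0.005  0.003] rows 0.10860988065841046
tongs 0.62 [229.0, 146.3, 298.4, 196.5]
tongs_grip 0.67 [232.6, 148.1, 298.6, 196.8]
stand 0.98 [212.9, 125.1, 322.6, 188.6]
0.106 [[264.114 180.622]]
0.145 [[265.681 190.302]]
0.06 [[262.662 171.648]]
[ 0.601 -0.136  0.436]
```

View pics/w1.png

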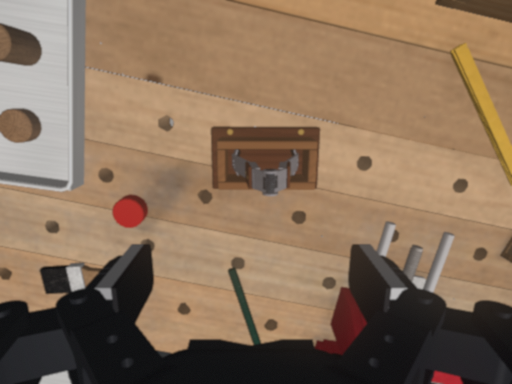

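```bash
python3 - <<'E'
import cv2,numpy as np
a=cv2.imread("pics/w1.png")
s=cv2.resize(a[115:205,200:335],None,fx=5.9,fy=5.9,interpolation=cv2.INTER_CUBIC)[:,:796]
d=cv2.resize(a[10:240,0:160],(800*160//800*1,230))
cv2.imwrite("pics/c1.png",s)
cv2.imwrite("pics/c2.png",cv2.resize(a[80:240,0:180],None,fx=3,fy=3,interpolation=cv2.INTER_CUBIC))
E
```

```text
(no output)
```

View pics/c1.png

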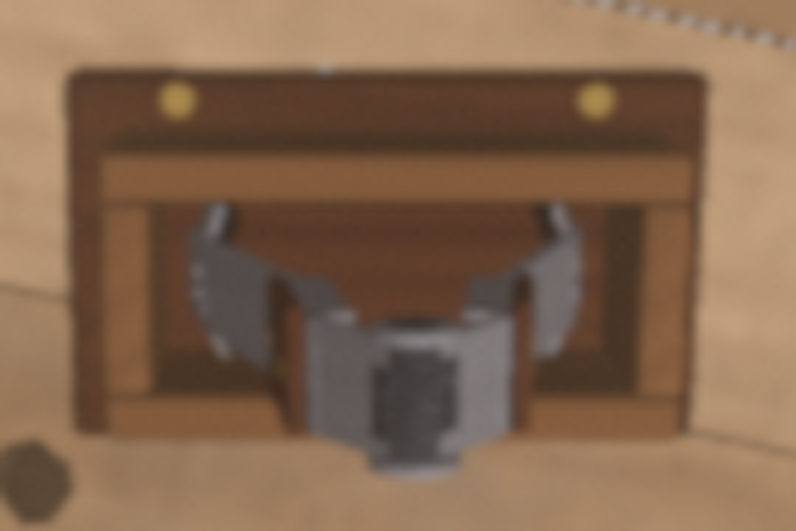

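View pics/c2.png

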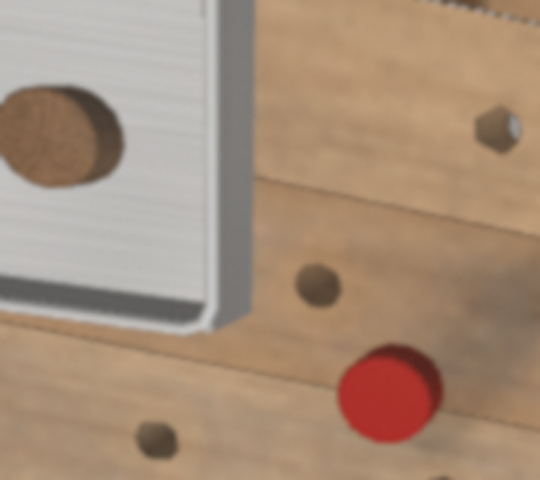

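```bash
python3 - <<'E'
from h import *
W=cam("wrist");f=lambda u:np.array(u)/5.9+[200,115]-.4
np.set_printoptions(precision=4,suppress=True)
inn=unproj(W,f([(150,203),(645,203),(640,395),(150,395)]),.06)
out=unproj(W,f([(103,153),(693,153),(688,437),(108,437)]),.06)
for c in(inn,out):
  print(c.mean(0),[np.linalg.norm(c[i]-c[(i+1)%4]) for i in range(4)],[np.arctan2(*(c[i]-c[j])[1::-1])-np.pi/2 for i,j in((0,1),(3,2))])
print("head z.145",unproj(W,f([(372,400),(458,400),(415,345),(415,465)]),.145))
print("jaw outer edges z.034",unproj(W,f([(190,270),(580,270)]),.034))
# short dog top z .025, tray rim corner
g=lambda u:np.array(u)/3+[0,80]-.4
print("dog",unproj(W,g([(45,135)]),.025), "corner",unproj(W,g([(215,325)]),.037))
c=out.mean(0);print(proj(W,[c[0],c[1],.145]))
E
```

```text
[ 0.5333 -0.1764  0.06  ] [np.float64(0.09615084839522581), np.float64(0.03832719707005589), np.float64(0.0977345132243257), np.float64(0.03831854139404792)] [np.float64(0.20172704784435203), np.float64(0.20164240764206043)]
[ 0.5339 -0.1766  0.06  ] [np.float64(0.11382912740439696), np.float64(0.05666659755705594), np.float64(0.11636941938803941), np.float64(0.056618257479057146)] [np.float64(0.20174836823056674), np.float64(0.20162328330840285)]
head z.145 [[ 0.532  -0.1687  0.145 ]
 [ 0.5347 -0.1817  0.145 ]
 [ 0.5418 -0.1733  0.145 ]
 [ 0.5232 -0.1774  0.145 ]]
jaw outer edges z.034 [[ 0.5265 -0.135   0.034 ]
 [ 0.5428 -0.215   0.034 ]]
dog [[0.515  0.1347 0.025 ]] corner [[0.4523 0.0558 0.037 ]]
[[271.6442 182.174 ]]
```

```bash
python3 -c "
from h import *
go([.5335,-.176,.106],np.pi/2+.2017)"
```

```text
t 2.52 pos [ 0.533 -0.159  0.312] w 1.001 q7 -1.2619277050266882 F [-0.404 -0.193  0.337]
tool axes
 [[ 0.004  0.201 -0.979]
 [-0.    -0.979 -0.201]
 [-1.     0.001 -0.003]]
travel cm [20.636  1.685  0.347] rows 4.965960846110491 turn [ 0.001 -0.003 -0.001] rows 0.029930543915181976
```

>>> apply_moves --travel '[[2.0,0.8,0.2],[2.0,0.7,0.1],[1.5,0.1,0],[0,0,0],[0,0,0],[0,0,0]]' --turn '[[0,-0.003,0],[0,0,0],[0,0,0],[0,0,0],[0,0,0],[0,0,0]]' --grip '[0,0,0,0,0,0]'

```text
t: 3.02
eef_pos: [0.5307, -0.1859, 0.2585]
tool_rot: [0.068, 0.705, 0.064, -0.703]
contact_force: [-0.8, 0.3, 0.5]
gripper_width: 1.001
```

```bash
python3 - <<'E'
from h import *
go([.5335,-.176,.106],np.pi/2+.2017)
W=cam("wrist");a=eyes.read_camera("wrist")[:,:,::-1].copy()
c=np.array([.5336,-.1765]);q=.2017;M=np.array([[np.cos(q),-np.sin(q)],[np.sin(q),np.cos(q)]])
pts=np.array([[np.r_[c+M@[x,y],.06] for x,y in((-.019,-.048),(.019,-.048),(.019,.048),(-.019,.048))]]).reshape(-1,3)
h=np.r_[c,.145]
np.set_printoptions(precision=4,suppress=True)
u=proj(W,np.vstack([pts,h]));print(u)
b=cv2.resize(a[110:250,170:350],None,fx=4,fy=4,interpolation=cv2.INTER_CUBIC)
v=(u-[170,110]+.4)*4
cv2.polylines(b,[np.int32(np.round(v[:4]))],True,(0,255,0),1);cv2.circle(b,tuple(int(x) for x in v[4]),4,(0,255,0),1)
cv2.imwrite("pics/c3.png",b);cv2.imwrite("pics/w2.png",a)
E
```

```text
t 3.02 pos [ 0.531 -0.186  0.258] w 1.001 q7 -1.2489468759297704 F [-0.843  0.281  0.5  ]
tool axes
 [[ 0.003  0.186 -0.982]
 [-0.006 -0.982 -0.186]
 [-1.     0.007 -0.002]]
travel cm [15.24  -1.025 -0.43 ] rows 3.664461531791083 turn [-0.014 -0.002 -0.007] rows 0.12768026421327835
[[289.938  185.3881]
 [290.5737 147.8469]
 [192.7562 149.4313]
 [195.0833 186.9501]
 [240.0316 189.558 ]]
```

View pics/c3.png

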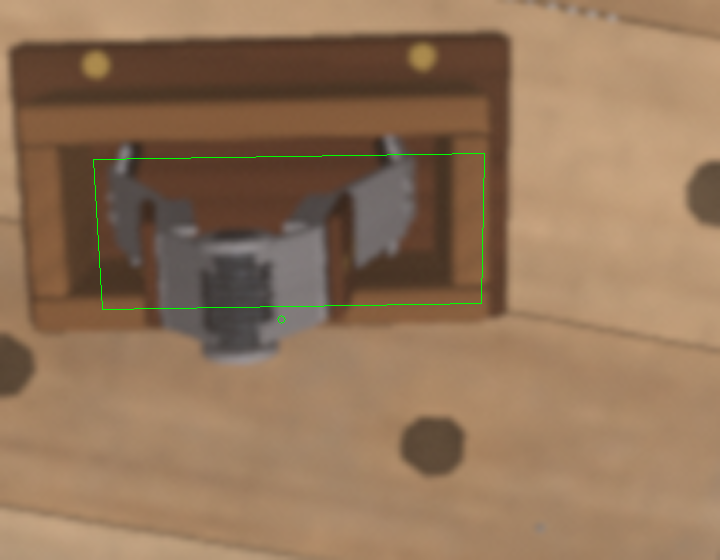

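```bash
python3 - <<'E'
from h import *
np.set_printoptions(precision=4,suppress=True)
W=cam("wrist")
for i in range(4):
  o=status.get_obs();print(o["t"],o["eef_pos"],o["joint_vel"]);
  if i==3:W=cam("wrist")
  a=eyes.read_camera("wrist")[:,:,::-1].copy()
cv2.imwrite("pics/w3.png",a)
p=cv2.imread("pics/w2.png")
(s,_)=cv2.phaseCorrelate(np.float64(cv2.cvtColor(p,6)[:230]),np.float64(cv2.cvtColor(a,6)[:230]));print("shift w2->w3",s)
f=lambda u:np.array(u)/4+[170,110]-.4+np.array(s)
c=unproj(W,f([(58,140),(452,134),(452,290),(68,298)]),.06)
c=unproj(W,f([(20,98),(488,94),(488,322),(36,330)]),.06)
print(c.mean(0),[np.linalg.norm(c[i]-c[(i+1)%4]) for i in range(4)],[np.arctan2(*(c[i]-c[j])[1::-1])-np.pi/2 for i,j in((0,1),(3,2))])
E
```

```text
3.0667 [ 0.5309 -0.186   0.2589] [-0.0083 -0.0049 -0.0092 -0.0078  0.0001 -0.0051 -0.0006]
3.1167 [ 0.5313 -0.1856  0.2591] [-0.0106 -0.0022 -0.0108 -0.0012 -0.0014 -0.0018 -0.0024]
3.1667 [ 0.5315 -0.1852  0.2591] [-0.0063 -0.0004 -0.0069  0.0019  0.0021 -0.0029 -0.0004]
3.2167 [ 0.5315 -0.1849  0.259 ] [-0.0031  0.0028 -0.0044  0.0034  0.0002 -0.002  -0.0008]
shift w2->w3 (0.6069224612614335, 1.2885959578822508)
[ 0.5367 -0.1676  0.06  ] [np.float64(0.11373850194614996), np.float64(0.05747955432723061), np.float64(0.115125602980166), np.float64(0.05845523939216154)] [np.float64(0.1960552214743816), np.float64(0.2046925796933814)]
```

```bash
python3 -c "
from h import *
go([.5365,-.168,.24],np.pi/2+.2)"
```

```text
t 3.27 pos [ 0.532 -0.185  0.259] w 0.999 q7 -1.2491210022241621 F [ 0.423  0.805 -0.109]
tool axes
 [[ 0.005  0.188 -0.982]
 [-0.006 -0.982 -0.188]
 [-1.     0.007 -0.004]]
travel cm [ 1.882 -1.555 -0.795] rows 0.6157619505179361 turn [-0.01  -0.004 -0.007] rows 0.1048956495623617
```

>>> apply_moves --travel '[[0.9,-0.8,-0.4],[0.9,-0.7,-0.4],[0,0,0],[0,0,0],[0,0,0]]' --turn '[[-0.01,-0.004,-0.007],[0,0,0],[0,0,0],[0,0,0],[0,0,0]]' --grip '[0,0,0,0,0]'

```text
t: 3.68
eef_pos: [0.5378, -0.1648, 0.2395]
tool_rot: [0.071, 0.704, 0.072, -0.703]
contact_force: [-0.5, -0.2, 0.4]
gripper_width: 0.999
```

```bash
cat >> h.py <<'E'
def settled(camname="wrist",k=4):
    for i in range(k): eyes.read_camera(camname)
    C=cam(camname);return C,eyes.read_camera(camname)[:,:,::-1].copy()
E
python3 - <<'E'
from h import *
W,a=settled()
go([.5365,-.168,.106],np.pi/2+.2)
c=np.array([.5365,-.168]);q=.2;M=np.array([[np.cos(q),-np.sin(q)],[np.sin(q),np.cos(q)]])
r=lambda X,Y,z:np.array([np.r_[c+M@[x*X/2,y*Y/2],z] for x,y in((-1,-1),(1,-1),(1,1),(-1,1))])
u=proj(W,np.vstack([r(.038,.096,.06),np.r_[c,.145]]));
o=np.array([165,110]);b=cv2.resize(a[110:258,165:360],None,fx=4,fy=4,interpolation=cv2.INTER_CUBIC)
v=(u-o+.4)*4
cv2.polylines(b,[np.int32(np.round(v[:4]))],True,(0,255,0),1);cv2.circle(b,tuple(int(x) for x in v[4]),4,(0,255,0),1)
cv2.imwrite("pics/c4.png",b)
E
```

```text
t 3.93 pos [ 0.538 -0.166  0.24 ] w 0.999 q7 -1.2763618321893206 F [ 0.524 -0.651  0.394]
tool axes
 [[ 0.002  0.201 -0.98 ]
 [ 0.    -0.98  -0.201]
 [-1.    -0.    -0.002]]
travel cm [13.42   0.181  0.199] rows 3.2187572825931157 turn [ 0.002 -0.002  0.   ] rows 0.02137279286887076
```

View pics/c4.png

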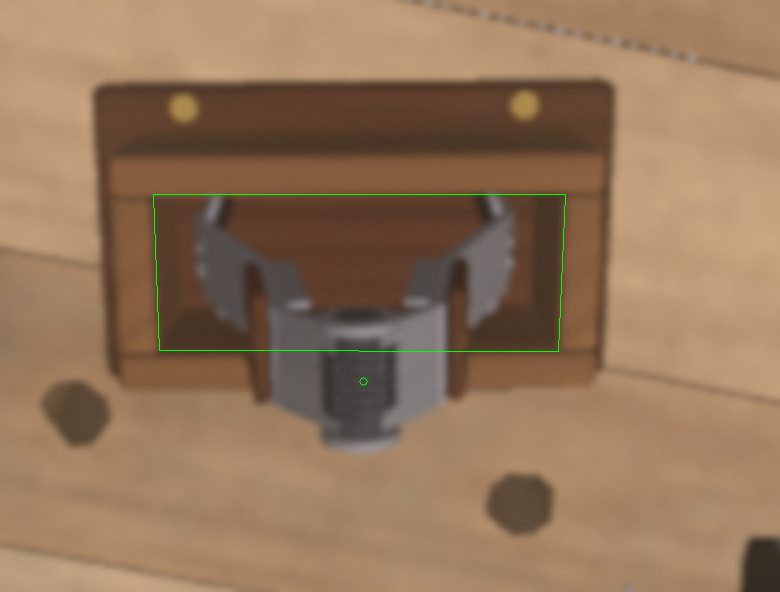

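>>> apply_moves --travel '[[3.0,0.1,0.1],[3.0,0.1,0.1],[2.5,0,0],[1.5,0,0],[0,0,0],[0,0,0]]' --turn '[[0,0,0],[0,0,0],[0,0,0],[0,0,0],[0,0,0],[0,0,0]]' --grip '[0,0,0,0,0,0]'

```text
t: 4.43
eef_pos: [0.5394, -0.1708, 0.1402]
tool_rot: [0.071, 0.707, 0.069, -0.7]
contact_force: [-0.4, -0.1, 0.1]
gripper_width: 1.0
```

```bash
python3 -c "
from h import *
go([.5365,-.168,.106],np.pi/2+.2)"
```

```text
t 4.43 pos [ 0.539 -0.171  0.14 ] w 1.0 q7 -1.317475494004098 F [-0.416 -0.086  0.103]
tool axes
 [[ 0.01   0.198 -0.98 ]
 [-0.002 -0.98  -0.198]
 [-1.     0.004 -0.009]]
travel cm [ 3.417 -0.348  0.255] rows 0.8259632279372774 turn [-0.001 -0.009 -0.004] rows 0.08095073645282212
```

>>> apply_moves --travel '[[0.9,-0.25,0.15],[0.9,0,0.0],[0.8,0,0],[0.5,0,0],[0,0,0],[0,0,0],[0,0,0]]' --turn '[[0,-0.009,-0.004],[0,0,0],[0,0,0],[0,0,0],[0,0,0],[0,0,0],[0,0,0]]' --grip '[0,0,0,0,0,0,0]'

```text
t: 5.02
eef_pos: [0.5401, -0.1693, 0.1102]
tool_rot: [0.071, 0.706, 0.069, -0.702]
contact_force: [1.0, -0.1, 0.2]
gripper_width: 0.998
```

```bash
python3 -c "
from h import *
go([.5365,-.168,.106],np.pi/2+.2)"
```

```text
t 5.02 pos [ 0.54  -0.169  0.11 ] w 0.998 q7 -1.336605486197224 F [ 1.037 -0.126  0.227]
tool axes
 [[ 0.006  0.197 -0.98 ]
 [-0.002 -0.98  -0.197]
 [-1.     0.003 -0.005]]
travel cm [ 0.422 -0.201  0.325] rows 0.1365389739569695 turn [-0.002 -0.005 -0.003] rows 0.048840006983417714
```

>>> apply_moves --travel '[[0.4,-0.2,0.35],[0,0,0],[0,0,0],[0,0,0]]' --turn '[[-0.002,-0.005,-0.003],[0,0,0],[0,0,0],[0,0,0]]' --grip '[0.3,0.3,0.3,0.3]' --newtons 40

```text
t: 5.35
eef_pos: [0.5364, -0.1681, 0.1068]
tool_rot: [0.071, 0.704, 0.071, -0.703]
contact_force: [0.0, 0.4, -0.2]
gripper_width: 0.695
```

```bash
python3 -c "
from h import *
go([.5365,-.168,.106],np.pi/2+.2)"
```

```text
t 5.35 pos [ 0.536 -0.168  0.107] w 0.695 q7 -1.3360178781741692 F [ 0.004  0.364 -0.182]
tool axes
 [[ 0.001  0.199 -0.98 ]
 [-0.    -0.98  -0.199]
 [-1.     0.    -0.001]]
travel cm [ 0.077 -0.006 -0.015] rows 0.01885435513970093 turn [ 0.    -0.001 -0.   ] rows 0.008793762171342704
```

Spot on. Close gently to a light squeeze.

>>> apply_moves --travel '[[0,0,0],[0,0,0],[0,0,0],[0,0,0]]' --turn '[[0,0,0],[0,0,0],[0,0,0],[0,0,0]]' --grip '[0.45,0.47,0.47,0.47]'

```text
t: 5.68
eef_pos: [0.5369, -0.1676, 0.1076]
tool_rot: [0.071, 0.704, 0.071, -0.703]
contact_force: [0.7, -0.5, -0.1]
gripper_width: 0.533
```

>>> apply_moves --travel '[[-0.8,0,0],[-0.8,0,0],[0,0,0]]' --turn '[[0,0,0],[0,0,0],[0,0,0]]' --grip '[0.47,0.47,0.47]'

```text
t: 5.93
eef_pos: [0.536, -0.1677, 0.1241]
tool_rot: [0.071, 0.704, 0.071, -0.704]
contact_force: [0.1, 0.1, -1.5]
gripper_width: 0.531
```

```bash
python3 - <<'E'
from h import *
W,a=settled(k=2)
go([.5365,-.168,.25],np.pi/2+.2)
cv2.imwrite("pics/w5.png",a)
E
```

```text
t 6.08 pos [ 0.535 -0.168  0.123] w 0.531 q7 -1.3270431549573745 F [ 0.009  0.864 -1.54 ]
tool axes
 [[-0.001  0.199 -0.98 ]
 [ 0.001 -0.98  -0.199]
 [-1.    -0.001  0.001]]
travel cm [-12.722   0.055  -0.092] rows 3.0508792597546783 turn [0.001 0.001 0.001] rows 0.014526539676201424
```

View pics/w5.png

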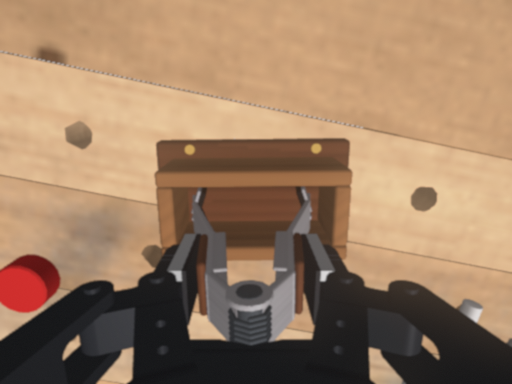

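>>> apply_moves --travel '[[-2.5,0,0],[-3.5,0,0],[-3.5,0,0],[-3,0,0],[-1.5,0,0],[0,0,0],[0,0,0],[0,0,0]]' --turn '[[0,0,0],[0,0,0],[0,0,0],[0,0,0],[0,0,0],[0,0,0],[0,0,0],[0,0,0]]' --grip '[0.47,0.47,0.47,0.47,0.47,0.47,0.47,0.47]'

```text
t: 6.75
eef_pos: [0.5328, -0.1673, 0.2644]
tool_rot: [-0.07, -0.7, -0.072, 0.707]
contact_force: [0.0, -0.2, -2.7]
gripper_width: 0.532
```

```bash
python3 -c "
from h import *
go([.46,.08,.27],np.pi/2+.05)"
```

```text
t 6.75 pos [ 0.533 -0.167  0.264] w 0.532 q7 -1.2637718867479517 F [ 0.017 -0.167 -2.729]
tool axes
 [[-0.009  0.2   -0.98 ]
 [ 0.003 -0.98  -0.2  ]
 [-1.    -0.005  0.009]]
travel cm [ -0.42  -25.685   2.196] rows 6.182679461532157 turn [0.151 0.009 0.004] rows 1.2107703697733192
```

>>> apply_moves --travel '[[0,-2.0,0],[0,-2.8,0.1],[0,-2.8,0.2],[0,-2.8,0.3],[0,-2.8,0.4],[0,-2.8,0.4],[0,-2.8,0.4],[0,-2.8,0.4]]' --turn '[[0.04,0.005,0],[0.04,0.004,0.004],[0.04,0,0],[0.03,0,0],[0,0,0],[0,0,0],[0,0,0],[0,0,0]]' --grip '[0.47,0.47,0.47,0.47,0.47,0.47,0.47,0.47]'

```text
t: 7.42
eef_pos: [0.4837, 0.0454, 0.2485]
tool_rot: [-0.01, -0.698, -0.009, 0.716]
contact_force: [0.2, -0.5, -0.7]
gripper_width: 0.532
```

```bash
python3 -c "
from h import *
go([.46,.08,.27],np.pi/2+.05)"
```

```text
t 7.42 pos [0.484 0.045 0.248] w 0.532 q7 -1.8517095231971357 F [ 0.21  -0.488 -0.71 ]
tool axes
 [[-0.025  0.028 -0.999]
 [-0.001 -1.    -0.028]
 [-1.     0.001  0.025]]
travel cm [-2.099 -3.528  2.326] rows 1.1315862100506087 turn [-0.022  0.025 -0.001] rows 0.2636412959051662
```

>>> apply_moves --travel '[[-0.7,-1.3,1.0],[-0.7,-1.3,0.8],[-0.4,-0.6,0.4],[0,0,0],[0,0,0],[0,0,0]]' --turn '[[-0.01,0.015,0],[-0.01,0.01,0],[0,0,0],[0,0,0],[0,0,0],[0,0,0]]' --grip '[0.47,0.47,0.47,0.47,0.47,0.47]'

```text
t: 7.92
eef_pos: [0.4546, 0.0828, 0.2608]
tool_rot: [-0.021, -0.703, -0.021, 0.711]
contact_force: [0.6, 0.3, -1.8]
gripper_width: 0.535
```

```bash
python3 - <<'E'
from h import *
W,a=settled()
go([.46,.08,.27],np.pi/2+.05)
np.savez("w6.npz",K=W[0],R=W[1],p=W[2]);cv2.imwrite("pics/w6.png",cv2.resize(a,(800,600),interpolation=cv2.INTER_CUBIC))
cv2.imwrite("pics/w6s.png",a)
for d in eyes.masks_of("short_dog","wrist")+eyes.masks_of("tray","wrist"):print(round(float(d["score"]),2),d["rect"])
E
```

```text
t 8.17 pos [0.455 0.083 0.261] w 0.529 q7 -1.8967285283677857 F [ 0.128 -0.521 -2.203]
tool axes
 [[-0.011  0.058 -0.998]
 [-0.    -0.998 -0.058]
 [-1.    -0.001  0.011]]
travel cm [-0.91   0.33  -0.501] rows 0.26146038191327564 turn [0.008 0.011 0.001] rows 0.10872421808167389
0.86 [305.1, 168.4, 347.0, 204.7]
0.59 [175.8, 84.1, 219.4, 124.0]
0.58 [0.0, 0.3, 275.5, 178.9]
0.18 [168.5, 0.2, 218.8, 33.9]
```

View pics/w6.png

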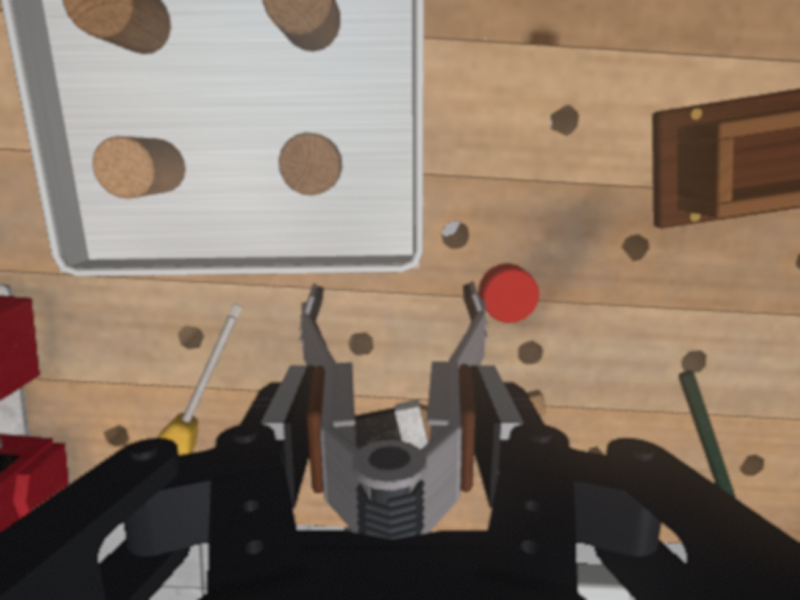

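```bash
python3 - <<'E'
from h import *
np.set_printoptions(precision=4,suppress=True)
d=np.load("w6.npz");W=(d["K"],d["R"],d["p"])
f=lambda u:np.array(u)*.64-.2
e=unproj(W,f([(279,163),(342,163),(310,132),(310,194)]),.025);print("dog edges",e,"c",e.mean(0))
print("d3",unproj(W,f([(124,167)]),.059))
t=unproj(W,f([(421,0),(421,250),(70,271),(400,268)]),.036);print(t,"yaw",np.arctan2((t[3]-t[2])[0],-(t[3]-t[2])[1]),np.arctan2((t[0]-t[1])[1],(t[0]-t[1])[0]))
# tall dogs behind: top centres approx
print(unproj(W,f([(98,5),(298,5)]),.059))
print("cups",unproj(W,f([(312,290),(474,290)]),.175))
E
```

```text
dog edges [[0.5125 0.1642 0.025 ]
 [0.5149 0.1217 0.025 ]
 [0.5336 0.1435 0.025 ]
 [0.4931 0.143  0.025 ]] c [0.5135 0.1431 0.025 ]
d3 [[0.5058 0.2518 0.059 ]]
[[0.6128 0.0759 0.036 ]
 [0.4606 0.0649 0.036 ]
 [0.4321 0.3069 0.036 ]
 [0.4472 0.0785 0.036 ]] yaw 0.06610992276845921 0.07243301333196038
[[0.5941 0.2587 0.059 ]
 [0.6005 0.1459 0.059 ]]
cups [[0.4662 0.1188 0.175 ]
 [0.4701 0.0507 0.175 ]]
```

```bash
python3 -c "
from h import *
go([.5133,.1433,.22],np.pi/2+.068)"
```

```text
t 8.27 pos [0.455 0.083 0.261] w 0.534 q7 -1.8967471512568486 F [ 0.092  0.824 -1.945]
tool axes
 [[-0.011  0.059 -0.998]
 [ 0.    -0.998 -0.059]
 [-1.    -0.001  0.011]]
travel cm [ 4.036 -5.638 -6.26 ] rows 2.240241891429572 turn [-0.009  0.011  0.001] rows 0.11519899606799354
```

>>> apply_moves --travel '[[0.6,-1.2,-1.3],[0.8,-1.2,-1.3],[0.8,-1.2,-1.3],[0.8,-1.2,-1.3],[0.5,-0.5,-0.6],[0,0,0],[0,0,0],[0,0,0]]' --turn '[[-0.009,0.011,0],[0,0,0],[0,0,0],[0,0,0],[0,0,0],[0,0,0],[0,0,0],[0,0,0]]' --grip '[0.47,0.47,0.47,0.47,0.47,0.47,0.47,0.47]'

```text
t: 8.93
eef_pos: [0.5116, 0.139, 0.2245]
tool_rot: [0.023, 0.707, 0.022, -0.707]
contact_force: [-0.3, -0.6, -1.4]
gripper_width: 0.532
```

```bash
python3 -c "
from h import *
go([.5133,.1433,.18],np.pi/2+.068)"
```

```text
t 8.93 pos [0.512 0.139 0.224] w 0.532 q7 -2.038904796580302 F [-0.292 -0.596 -1.4  ]
tool axes
 [[ 0.     0.063 -0.998]
 [-0.001 -0.998 -0.063]
 [-1.     0.001 -0.   ]]
travel cm [ 4.445 -0.42  -0.2  ] rows 1.071738439967478 turn [-0.005 -0.    -0.001] rows 0.040651431908975987
```

>>> apply_moves --travel '[[0.8,-0.4,-0.2],[1.2,0,0],[1.2,0,0],[0.8,0,0],[0,0,0],[0,0,0],[0,0,0]]' --turn '[[-0.005,0,-0.001],[0,0,0],[0,0,0],[0,0,0],[0,0,0],[0,0,0],[0,0,0]]' --grip '[0.47,0.47,0.47,0.47,0.47,0.47,0.47]'

```text
t: 9.52
eef_pos: [0.512, 0.1399, 0.1815]
tool_rot: [0.024, 0.707, 0.022, -0.706]
contact_force: [-0.2, 0.6, -1.6]
gripper_width: 0.53
```

```bash
python3 - <<'E'
from h import *
W,a=settled(k=2)
go([.5133,.1433,.104],np.pi/2+.068)
c=np.array([.5133,.1433]);th=np.linspace(0,2*np.pi,40)
v=proj(W,np.c_[c[0]+.021*np.cos(th),c[1]+.021*np.sin(th),0*th+.025])
s=(v-[100,40]+.4)*2.5
b=cv2.resize(a[40:270,100:410],None,fx=2.5,fy=2.5,interpolation=cv2.INTER_CUBIC)
cv2.polylines(b,[np.int32(np.round(s))],True,(0,255,0),1);cv2.imwrite("pics/c7.png",b)
E
```

```text
t 9.67 pos [0.512 0.14  0.182] w 0.533 q7 -2.0711279427632423 F [ 0.721 -0.166 -1.629]
tool axes
 [[ 0.002  0.065 -0.998]
 [-0.001 -0.998 -0.065]
 [-1.     0.002 -0.002]]
travel cm [ 7.815 -0.31  -0.088] rows 1.875658287131347 turn [-0.003 -0.002 -0.002] rows 0.030887869078199695
```

View pics/c7.png

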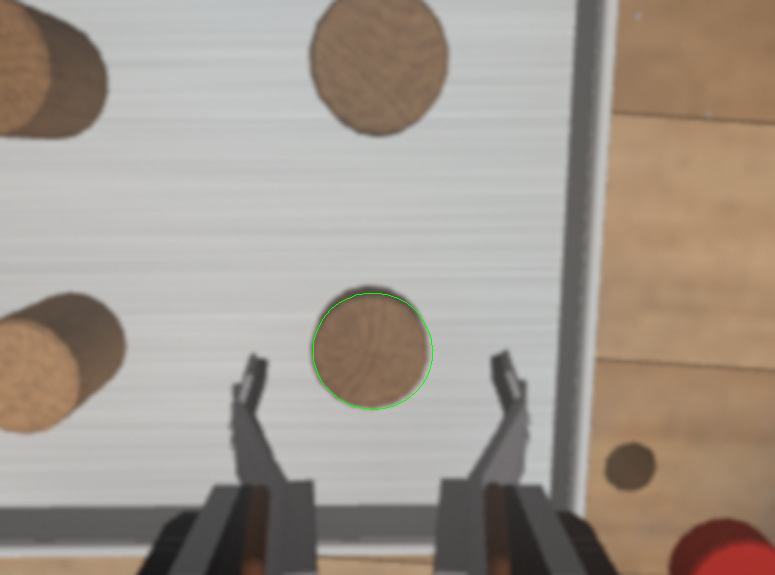

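>>> apply_moves --travel '[[0.5,-0.4,-0.15],[1.2,0,0],[1.2,0,0],[0.8,0,0],[0,0,0],[0,0,0],[0,0,0]]' --turn '[[-0.003,-0.002,-0.002],[0,0,0],[0,0,0],[0,0,0],[0,0,0],[0,0,0],[0,0,0]]' --grip '[0.47,0.47,0.47,0.47,0.47,0.47,0.47]'

```text
t: 10.25
eef_pos: [0.5147, 0.1457, 0.1423]
tool_rot: [0.024, 0.707, 0.025, -0.706]
contact_force: [-0.4, 0.5, -1.5]
gripper_width: 0.535
```

```bash
python3 -c "
from h import *
go([.5137,.144,.104],np.pi/2+.068)"
```

```text
t 10.25 pos [0.515 0.146 0.142] w 0.535 q7 -2.1053035333611367 F [-0.411  0.489 -1.495]
tool axes
 [[ 0.002  0.069 -0.998]
 [ 0.002 -0.998 -0.069]
 [-1.    -0.002 -0.002]]
travel cm [3.83  0.164 0.123] rows 0.9198966419841723 turn [ 0.001 -0.002  0.002] rows 0.023476366154400092
```

>>> apply_moves --travel '[[0.5,0.15,0.1],[0.8,0,0.05],[0.8,0,0.05],[0.8,0,0.05],[0.6,0,0],[0,0,0],[0,0,0],[0,0,0]]' --turn '[[0,-0.002,0.002],[0,0,0],[0,0,0],[0,0,0],[0,0,0],[0,0,0],[0,0,0],[0,0,0]]' --grip '[0.47,0.47,0.47,0.47,0.47,0.47,0.47,0.47]'

```text
t: 10.92
eef_pos: [0.5125, 0.1438, 0.1039]
tool_rot: [0.025, 0.707, 0.024, -0.706]
contact_force: [0.1, 0.3, -1.0]
gripper_width: 0.533
```

```bash
python3 -c "
from h import *
go([.5137,.144,.104],np.pi/2+.068)"
```

```text
t 10.92 pos [0.512 0.144 0.104] w 0.533 q7 -2.1383560757640474 F [ 0.131  0.26  -1.037]
tool axes
 [[ 0.001  0.069 -0.998]
 [-0.    -0.998 -0.069]
 [-1.     0.001 -0.001]]
travel cm [-0.008 -0.007 -0.123] rows 0.029542833444532835 turn [ 0.001 -0.001 -0.001] rows 0.010691207501553982
```

>>> apply_moves --travel '[[0,0,-0.1],[0,0,0],[0,0,0],[0,0,0],[0,0,0],[0,0,0],[0,0,0],[0,0,0]]' --turn '[[0,0,0],[0,0,0],[0,0,0],[0,0,0],[0,0,0],[0,0,0],[0,0,0],[0,0,0]]' --grip '[0.49,0.51,0.53,0.55,0.57,0.6,0.7,0.7]' --newtons 40

```text
t: 11.58
eef_pos: [0.5148, 0.1443, 0.1054]
tool_rot: [0.024, 0.708, 0.024, -0.705]
contact_force: [-0.4, -0.9, -0.6]
gripper_width: 0.417
```

>>> apply_moves --travel '[[0,0,0],[0,0,0],[0,0,0],[-0.4,0,0],[-0.6,0,0],[-0.6,0,0],[0,0,0]]' --turn '[[0,0,0],[0,0,0],[0,0,0],[0,0,0],[0,0,0],[0,0,0],[0,0,0]]' --grip '[0.8,0.8,0.8,0.8,0.8,0.8,0.8]'

```text
t: 12.17
eef_pos: [0.5144, 0.1443, 0.1228]
tool_rot: [0.024, 0.708, 0.024, -0.706]
contact_force: [0.6, -0.3, -0.9]
gripper_width: 0.417
```

```bash
python3 - <<'E'
from h import *
W,a=settled(k=2)
go([.5137,.144,.26],np.pi/2+.068)
cv2.imwrite("pics/c8.png",cv2.resize(a[80:310,120:400],None,fx=2.5,fy=2.5,interpolation=cv2.INTER_CUBIC))
E
```

```text
t 12.32 pos [0.514 0.144 0.122] w 0.418 q7 -2.122604361394366 F [-0.781 -0.026 -2.02 ]
tool axes
 [[ 0.001  0.069 -0.998]
 [-0.    -0.998 -0.069]
 [-1.     0.    -0.001]]
travel cm [-13.841   0.002  -0.018] rows 3.3192608120526153 turn [ 0.001 -0.001 -0.   ] rows 0.013229755608336934
```

View pics/c8.png

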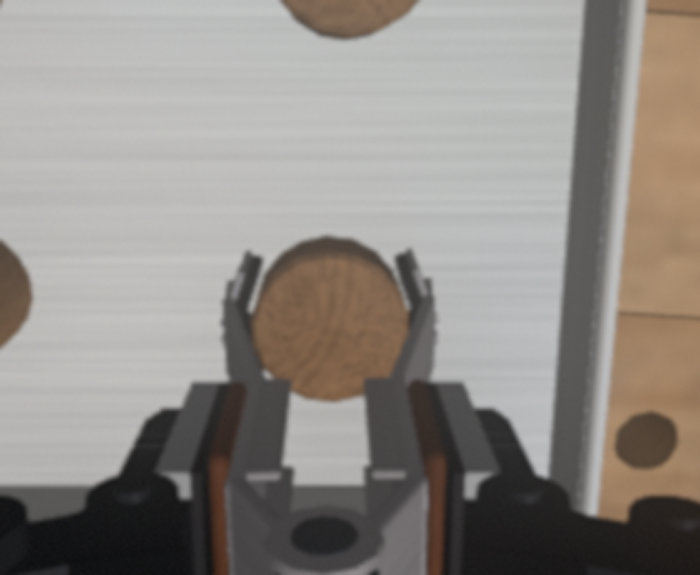

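>>> apply_moves --travel '[[-1.0,0,0],[-1.8,0,0],[-2.2,0,0],[-2.2,0,0],[-2.2,0,0],[-2.2,0,0],[-1.8,0,0],[-1.0,0,0]]' --turn '[[0,0,0],[0,0,0],[0,0,0],[0,0,0],[0,0,0],[0,0,0],[0,0,0],[0,0,0]]' --grip '[0.8,0.8,0.8,0.8,0.8,0.8,0.8,0.8]'

```text
t: 12.98
eef_pos: [0.5101, 0.1433, 0.2718]
tool_rot: [-0.026, -0.704, -0.024, 0.71]
contact_force: [0.3, -0.4, -2.2]
gripper_width: 0.417
```

>>> apply_moves --travel '[[-0.5,0,0],[0,0,0],[0,0,0],[0,0,0],[0,0,0],[0,0,0],[0,0,0],[0,0,0]]' --turn '[[0,0,0],[0,0,0],[0,0,0],[0,0,0],[0,0,0],[0,0,0],[0,0,0],[0,0,0]]' --grip '[0.8,0.8,0.8,0.8,0.8,0.8,0.8,0.8]'

```text
t: 13.65
eef_pos: [0.5086, 0.1429, 0.2751]
tool_rot: [-0.026, -0.702, -0.024, 0.711]
contact_force: [-0.7, 0.3, -2.3]
gripper_width: 0.415
```

```bash
python3 - <<'E'
from h import *
W,a=settled(k=2)
go([.5137,.144,.27],np.pi/2+.068)
b=eyes.read_camera("scene")[:,:,::-1]
l=cv2.resize(a,(400,300));r=cv2.resize(b[140:275,120:300],(400,300),interpolation=cv2.INTER_CUBIC)
cv2.imwrite("pics/f.png",np.hstack([l,r]))
E
```

```text
t 13.8 pos [0.509 0.143 0.275] w 0.414 q7 -2.0088670779019555 F [-0.456  0.125 -1.976]
tool axes
 [[-0.011  0.071 -0.997]
 [-0.003 -0.997 -0.071]
 [-1.     0.002  0.011]]
travel cm [ 0.538 -0.074 -0.506] rows 0.17810635324556623 turn [ 0.003  0.011 -0.003] rows 0.09581719620718862
```

View pics/f.png

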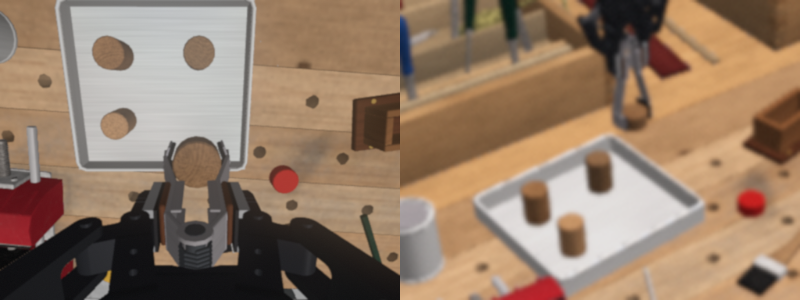

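The wrist view (left half) shows the dog in the cups at about (196,160). The scene view (right half) shows it high above the tray at about (635,115), with the three tall dogs standing. The arm is still, so I am handing in.

```bash
python3 -c "
from h import *
print(bot.hand_in());o=status.get_obs();print(o['t'],o['eef_pos'],o['gripper_width'],o['contact_force'])"
```

```text
the job is handed in; nothing more can be done
None
the job is handed in; nothing more can be done
```

I took the tongs from the stand by their grips, lowered them over the wooden short dog and closed the jaws on it. The look-alike was the red disc on the bench. I lifted the dog about 17 cm above its place in the tray and handed in at about 13.8 s while still holding it.

**Last checks:**
- **Grip:** The fingers were 35 mm apart at a 40 N setting, against the 36 mm expected with the dog gripped. The wrist force was about −2 N in z, consistent with the tongs and dog hanging.
- **Height:** I put the dog's underside at about 0.17 m above the bench. That is worked out from the TCP height of 0.275 m, not measured directly.
- **Pictures:** Both views show the dog in the cups above the tray, with the three tall dogs upright and apparently in place. I did not measure how far the tall dogs moved. The tin is partly in view and looks in place; the rule is not in either picture, but the arm did not work near it.

**What disagreed:** My first two wrist measurements of the stand differed by about 9 mm, because the arm was still moving during the first. I measured again with the arm still, and the overlay then matched the stand's pocket. The arm's state could not be read after hand-in, so the final second of holding is unchecked.

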